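# Set the fixings feeder to eyelets and feed one

### The job

On the upholstery bench stands a fixings feeder whose selector dial has an upright tab. With a fingertip, gently push the tab round until it points straight at the station labelled with the sample eyelet (the flat steel ring), without squeezing or forcing it; only then press the round feed button fully down, let it come back up, and move clear. Leave the loose things on and around the feeder where they are.

Things in the scene. Friction and masses are not known exactly. Their poses are not given: they have to be found in the camera images.
- feeder: The fixings feeder: a fixed grey box, 260 (x) x 280 (y) x 70 mm high, with a flat black top plate; origin at the centre of its underside; x from its front (button side) to its back, y to its left, z up. On its top, on a circle of 105 mm radius about the centre, four stations lie at -100, -50, +50 and +100 degrees from x (positive counter-clockwise seen from above), each with one steel sample; samples change places between runs.
- dial_axis (a point): The selector dial's vertical axis, in the middle of the feeder's top, at the height of the top (70 mm above the bench); axes as the feeder's. The line engraved at 0 degrees is the unlabelled off position; the dial starts up to 29 degrees either side of it.
- dial: The selector dial with its tab; origin on its axis at the height of the feeder's top, x the way the tab points, z up. It turns about z, with end stops 120 degrees either side of the off position (feeder's x). It turns stiffly (about 0.18 N m, some 3 N at the tab), has no spring or clicks, and stays where it is left.
- tab_mid (a point): A point on the top edge of the tab, 62 mm from the axis and 112 mm above the bench, where the tab is best pushed sideways. The tab is an aluminium upright plate, 8 mm thick, standing radially from the hub out to 80 mm from the axis, from 5 to 42 mm above the feeder's top. The grey hub has 40 mm radius up to 12 mm above the top and tapers to 22 mm radius at 32 mm. Site x points radially outward, y across the tab, z up.
- dial_mark (a point): The imaginary point the tab points at: on the tab's centre line, 105 mm from the axis, 75 mm above the bench, turning with the dial. It lies over a sample's centre when the tab points straight at that sample.
- sample_ring: The sample eyelet: flat steel ring, 34 mm outside, 19 mm inside, 5 mm high. Fixed on the feeder's top at one of the four stations; origin at the centre of its underside, 105 mm from the dial's axis.
- sample_dome: Sample domed steel button, 32 mm across, 8 mm high. Fixed on the feeder's top at one of the four stations; origin at the centre of its underside, 105 mm from the dial's axis.
- sample_square: Sample square steel plate, 27 x 27 x 4 mm. Fixed on the feeder's top at one of the four stations; origin at the centre of its underside, 105 mm from the dial's axis.
- sample_strip: Sample steel strip, 34 x 10 x 4 mm. Fixed on the feeder's top at one of the four stations; origin at the centre of its underside, 105 mm from the dial's axis.
- feed_top (a point): Centre of the top face of the round feed button (32 mm across, grey, in a dark steel collar) near the front edge of the feeder's top, 88 mm from the dial's axis. It is pressed straight down.
- feed (a joint): Travel of the feed button in m: 0 up, 0.008 fully down; a spring returns it, 5 N holds it fully down.
- reel: Loose wooden thread reel, 28 mm across, 40 mm high, standing on the feeder's top at its front left corner; origin at the centre of its underside. Not to be moved.
- hammer: Loose hammer with a wooden handle lying on the bench to the right (-y) of the feeder, along its own x. Not to be moved.
- jar: Loose lidded jar, 60 mm across, 75 mm high, standing on the bench to the left (+y) of the feeder; origin at the centre of its underside. Not to be moved.
- driver: Loose screwdriver lying on the bench to the left (+y) of the feeder, beyond the jar, along its own x. Not to be moved.

How it is judged:
On the way, in this order (a step that is already met when the one before it is completed fails the run):
1. the tab points at the sample ring and the dial rests there (horizontal distance between dial_mark and sample_ring below 0.014 m and angular speed of dial below 0.1 rad/s), for 0.2 s.
2. the feed button is pressed down with the dial on the ring (horizontal distance between dial_mark and sample_ring below 0.014 m and value of joint feed above 0.006 m).
At the end, for the whole second after the job is handed in: The tab points at the sample ring (dial_mark within 14 mm of the ring's centre in plan, about 7.5 degrees) and is at rest, the feed button has been pressed more than 6 mm and is back up (less than 1.5 mm down), and reel, hammer, jar and screwdriver are within 15 mm of where they were (horizontal distance between dial_mark and sample_ring below 0.014 m and value of joint feed below 0.0015 m and angular speed of dial below 0.05 rad/s and distance of each of reel, hammer, jar, driver from where it was at the start of the episode below 0.015 m); the robot touches nothing.
It fails at once if the feed button is pressed (over 3 mm) while the tab does not point at the sample ring (value of joint feed above 0.003 m and horizontal distance between dial_mark and sample_ring above 0.014 m).
It fails at once if the dial is squeezed or forced (over 25 N) (contact force between dial and the fingers above 25 N).
It fails at once if a loose thing is lifted, carried or knocked (over 20 mm) (distance of any of reel, hammer, jar, driver from where it was at the start of the episode above 0.02 m).
It also fails if it takes over 43 s, if anything falls off the work surface, if the arm or the gripper's body presses on something with over 40 N, if the wrist force passes 120 N, or if a joint passes its speed limit or range.

### The arm

A 6-joint arm with a two-finger parallel gripper is mounted at the origin on the work surface. World frame = base frame: x ahead of the robot, y to its left, z up, the work surface at z = 0. Lengths are in m, angles in rad, forces in N, time in s.
With the tool pointing down it reaches from about 0.35 to 0.725 m from the base axis. Payload 4.3 kg.
Tool frame: the origin (TCP) lies at the very end of the fingers, on their centre line; the grasp point (between the pads) lies 19 mm behind it; z points along the fingers, y is the line along which they close (so a half turn about z gives the same grasp; the last joint's range is limited). The gripper opens to 85 mm and grips with 20 to 120 N. Pads are 22 mm wide; open, the fingers measure 114 mm over their backs; the gripper's body (76 mm by 85 mm) begins 54 mm behind the grasp point. The pads swing forward as they close: fully open they stand 13 mm farther back than shut.
Start: joints at [-1.262, 0.377, 0.081, 1.274, 0, 1.46], TCP at [0.234, -0.525, 0.231] pointing down, gripper open.
Joint ranges: [-2.72, 2.72], [-0.84, 1.66], [-1.02, 1.22], [-1.77, 2.12], [-1.37, 1.28], [-3.14, 3.14]. Speed limits (rad/s): [2.57, 2.57, 3.14, 3.14, 3.14, 3.14].

### API

Orientations are given as a unit quaternion [x, y, z, w].
In Python, from plant import read_state, get_image, job_done gives the robot as it stands.
- The arm moves only by the tool play_rows, never from a script. Its argument "plan" is a list of rows, each a list of 5 numbers: the shift along the tool's x, y, z in m, then the turn about the tool's z in degrees, then the closure, from -1 (fully open) to 1 (shut), so that 0 is half open. In form: [[dx, dy, dz, yaw, gripper], ...]. A call has 1 to 20 rows; each row is the pose to reach, as a shift and turn from the pose commanded when the call began, along the tool's axes at that moment; what a row does not reach only later rows make up. A row lasts 1/8 s, in which the tool goes at most 62.5 mm and 10.7 degrees, less where a joint would pass 70% of its speed; a pose out of reach is approached as far as the arm can. A call with a gripper value outside its range is refused whole. The fingers move at their own pace and stop on an object; "force" is the grip in N (left out, the last holds). Time passes only in rows, so rows that repeat a pose let the fingers close. It gives the time, the measured TCP pose, the force, the opening and the grip force at its end, in the units of the state.
- read_state(): the state, without advancing time (a new reading comes with each control period).
- get_image(name): name is "scene" or "top"; returns a dict with "color" (480x640x3 uint8, red, green, blue), "camera_matrix" (3x3 intrinsics, pixels), "rvec" (rotation vector, rad) and "tvec" (3), from world to camera coordinates, as OpenCV has them. Camera axes: x right, y down, z forward; pixel columns grow to the right and rows downward; lengths in m; the calibration is good to about 2 mm. A picture is of the moment at which its call begins. There is no depth.
- job_done(): hands the job in; it is judged then, once.
The state is a dict: "t": time; "joints": joint angles; "dq": joint speeds; "joint_efforts": joint torques, N m; "eef_pos": TCP position; "tcp_rot": TCP orientation; "wrist_force": force on the tool from outside, world axes, zero at the start; "moment": the same for the moment, N m; "gripper_width": opening from 0.0 (shut) to 1.0 (fully open); "finger_force": force on a finger pad.
Only numpy, scipy, OpenCV 4.12 (cv2) and the standard library are available. Lean on these libraries where they do the work, as an engineer would, in place of code of your own. Each camera call takes 0.05 s, during which the arm holds its last target. There are 200 camera calls.

## Working session

There is one attempt and no reset: what is moved stays moved. The work goes in short steps, Python scripts to look and compute and a tool call to move; the robot and the scene stay as the last step left them, time stands still between calls to the robot, and variables do not carry over. Pictures are saved under pics/ and viewed, at most 10 in all, crops included, and the job is handed in when it is done.

Besides the shell and the picture viewer there is one more tool, called after "Emit:" as a command line: name --pt "numbers of a row" for each row, then --argument value for the rest. play_rows: Moves the arm, as the interface text tells. Its arguments: {"type":"object","properties":{"plan":{"type":"array"},"force":{"type":"number"}},"required":["plan"]}

```bash
mkdir -p pics
cat > h.py <<'E'
import numpy as np, cv2
from plant import read_state, get_image, job_done
def cast(im,uv,z):
    R,_=cv2.Rodrigues(np.array(im["rvec"],float)); t=np.array(im["tvec"],float).ravel()
    p=cv2.undistortPoints(np.array(uv,float).reshape(-1,1,2),np.array(im["camera_matrix"],float),None).reshape(-1,2)
    d=np.c_[p,np.ones(len(p))]@R; c=-R.T@t
    return c+d*((z-c[2])/d[:,2])[:,None]
def save(im,n): cv2.imwrite("pics/"+n,im["color"][:,:,::-1])
E
python3 - <<'E'
from h import *
for n in("top","scene"):
    im=get_image(n); save(im,n+"0.png"); np.save(n+"0.npy",im,allow_pickle=True)
    R,_=cv2.Rodrigues(np.array(im["rvec"])); print(n,-R.T@np.array(im["tvec"]).ravel())
s=read_state();print(s)
E
```

```text
top [0.43727517 0.04575254 0.89929067]
scene [1.10756098 0.63296055 0.90374596]
{'t': 0.1, 'joints': array([-1.26228862e+00,  3.77999558e-01,  7.97464869e-02,  1.27439955e+00,
       -3.57010423e-05,  1.46052572e+00]), 'dq': array([-0.00034484, -0.0024239 ,  0.00371444,  0.00036294, -0.00021136,
       -0.00108584]), 'joint_efforts': array([ 1.28959422e-03, -4.64694715e+01,  2.70582104e+01,  1.19845945e-02,
       -3.53904784e-05,  1.74680520e-05]), 'eef_pos': array([ 0.23364911, -0.52473523,  0.23044382]), 'tcp_rot': array([ 9.78157643e-01,  2.07862366e-01, -1.09608781e-04, -9.21823600e-04]), 'wrist_force': array([-0.52134104,  0.29297832, -0.73685214]), 'moment': array([0.00464809, 0.00055118, 0.00518238]), 'finger_force': 0.0, 'gripper_width': 1.0015859955320925}
```

View pics/top0.png

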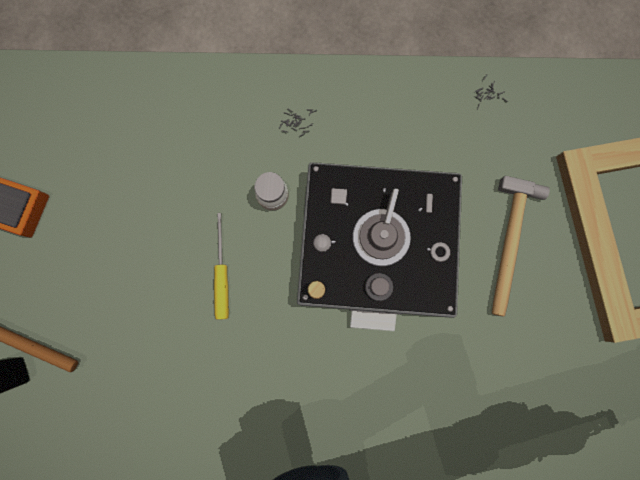

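View pics/scene0.png

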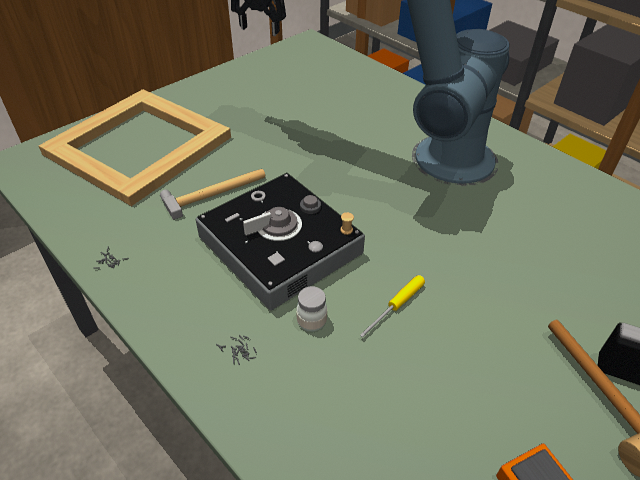

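The top view shows the ring at about (440,252), the -100° station. The tab runs from the hub at (384,235) to about (394,191), the button is at (379,287) and the reel at (316,290). The scene view agrees.

Run:
```python
from h import *
im=np.load("top0.npy",allow_pickle=True).item()
S=cast(im,[(440,252),(322,242),(339,196),(429,203)],.074)[:,:2]
print("samples ring,dome,sq,strip",S.round(4))
# fit circle center: corners and stations
C=cast(im,[(312,164),(462,174.5),(456,315),(300,304)],.07)[:,:2]; print("corners",C.round(4),C.mean(0))
a=np.radians([-100,100,50,-50]); 
L=np.c_[.105*np.cos(a),.105*np.sin(a)]
# rigid fit
mu=S.mean(0);ml=L.mean(0);H=(L-ml).T@(S-mu);U,_,V=np.linalg.svd(H);R=(U@V).T
c=mu-R@ml; yaw=np.degrees(np.arctan2(R[1,0],R[0,0])); print("axis",c,"yaw",yaw,"res",(S-(L@R.T+c)).round(4))
B=cast(im,[(379.5,287)],.08)[0,:2];print("button",B,np.linalg.norm(B-c), c-.088*R[:,0])
T=cast(im,[(395,189)],.112)[0,:2];d=T-c;print("tab tip",T,np.linalg.norm(d),np.degrees(np.arctan2(d[1],d[0]))-yaw)
print("reel",cast(im,[(316,290)],.11)[0])
print("ring dir world",yaw-100, "ring fit", R@L[0]+c)
```

```text
samples ring,dome,sq,strip [[ 0.5404 -0.1661]
 [ 0.5537  0.0397]
 [ 0.6368  0.0111]
 [ 0.6273 -0.1481]]
corners [[ 0.6959  0.0604]
 [ 0.6816 -0.2088]
 [ 0.4325 -0.1927]
 [ 0.4454  0.0756]] [ 0.56383625 -0.06636938]
axis [ 0.56496045 -0.06430464] yaw -3.593790710570221 res [[ 0.0001  0.0003]
 [ 0.0005 -0.0003]
 [-0.0006 -0.0006]
 [-0.      0.0007]]
button [ 0.47709069 -0.0601916 ] 0.0879659714832239 [ 0.4771335 -0.0587886]
tab tip [ 0.64164785 -0.08200016] 0.07870253174391714 -9.399707138537739
reel [0.46844939 0.04833233 0.11      ]
ring dir world -103.59379071057022 ring fit [ 0.54028159 -0.16636322]
```

```bash
cat >> h.py <<'E'
from scipy.spatial.transform import Rotation as Ro
C=np.array([.565,-.0645])
def pose(th,off,r=.062,z=.095):
    a=np.radians(th);return np.array([C[0]+r*np.cos(a)-off*np.sin(a),C[1]+r*np.sin(a)+off*np.cos(a),z])
def rel(p,s=None):
    s=s or read_state();return (Ro.from_quat(s["tcp_rot"]).inv().apply(np.array(p)-s["eef_pos"])).round(4)
def psi(s=None):
    s=s or read_state();x=Ro.from_quat(s["tcp_rot"]).as_matrix()[:,0];return np.degrees(np.arctan2(x[1],x[0]))
E
python3 -c "
from h import *
p=pose(-13,.032,z=.2);print(p,rel(p),psi())"
```

```text
[ 0.63260938 -0.04726712  0.2       ] [ 0.5586 -0.2739  0.031 ] 23.99422313331751
```

Emit:
play_rows --pt "0.028 -0.0137 0 -10 1" --pt "0.056 -0.0274 0 -20 1" --pt "0.084 -0.0411 0 -30 1" --pt "0.112 -0.0548 0 -40 1" --pt "0.14 -0.0685 0 -50 1" --pt "0.168 -0.0822 0 -60 1" --pt "0.196 -0.0959 0 -70 1" --pt "0.223 -0.1096 0 -80 1" --pt "0.251 -0.1233 0 -90 1" --pt "0.279 -0.137 0 -100 1" --pt "0.307 -0.1506 0 -110 1" --pt "0.335 -0.1643 0 -120 1" --pt "0.363 -0.178 0 -130 1" --pt "0.391 -0.1917 0 -140 1" --pt "0.419 -0.2054 0 -150 1" --pt "0.447 -0.2191 0.01 -160 1" --pt "0.475 -0.2328 0.015 -170 1" --pt "0.503 -0.2465 0.02 -180 1" --pt "0.531 -0.2602 0.025 -190 1" --pt "0.5586 -0.2739 0.031 -200 1" --force 20

```text
t: 2.6
eef_pos: [0.6331, -0.047, 0.1996]
tcp_rot: [-0.377, 0.926, 0.0, -0.0]
wrist_force: [0.7, -0.1, -0.0]
gripper_width: 0.004
finger_force: 0.0
```

```bash
python3 -c "
from h import *
s=read_state();print(s['t'],s['eef_pos'],psi(s),s['gripper_width'],s['joints'],rel(pose(-13,.032),s))
im=get_image('scene');cv2.imwrite('pics/s1.png',cv2.resize(im['color'][120:320,160:400,::-1],None,fx=3,fy=3))"
```

```text
2.6 [ 0.63307469 -0.0470467   0.19956812] -135.67057732529634 0.0037252037410088735 [-1.73977893e-01  5.12940110e-01  2.09651642e-01  1.26846208e+00
 -1.61791572e-04 -9.47671963e-01] [4.000e-04 1.000e-04 1.046e-01]
```

View pics/s1.png

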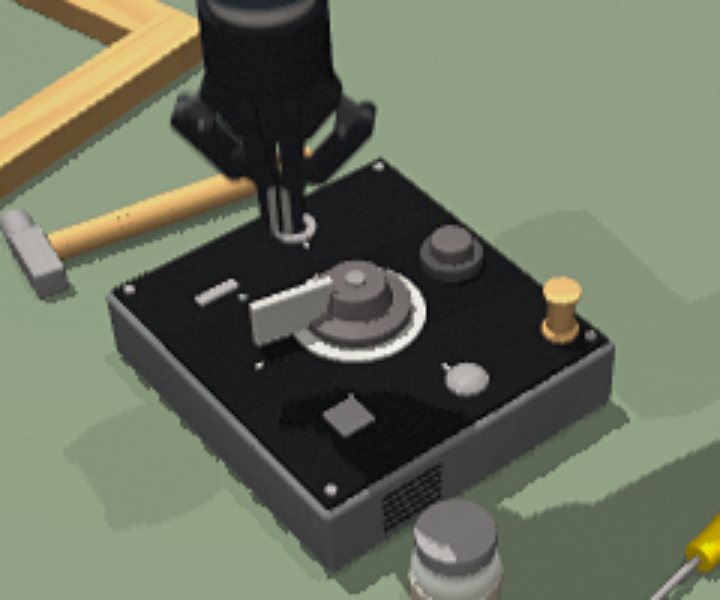

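The crop shows the shut fingers (at about (285,200)) hovering high over the +y side of the tab, with the tab untouched. Next I'll finish the turn and come down beside it.

Emit:
play_rows --pt "0 0 0.02 -10 1" --pt "0 0 0.05 -20 1" --pt "0 0 0.08 -30 1" --pt "0 0 0.1 -33 1" --pt "0 0 0.1046 -33 1" --pt "0 0 0.1046 -33 1"

```text
t: 3.4
eef_pos: [0.6326, -0.048, 0.0957]
tcp_rot: [-0.622, 0.783, 0.0, -0.0]
wrist_force: [0.2, 0.4, -0.0]
gripper_width: 0.001
finger_force: 0.0
```

```bash
python3 -c "
from h import *
s=read_state();print(s['t'],s['eef_pos'],psi(s),s['wrist_force'])
for i in range(1,22):
  th=-13-90.6*max(0,i-3)/17; off=[.027,.021,.016][i-1] if i<4 else .015
  print(i,rel(pose(th,off),s)[:2].round(3).tolist(), round(13+th,1))
im=get_image('scene');cv2.imwrite('pics/s2.png',cv2.resize(im['color'][120:320,160:400,::-1],None,fx=3,fy=3))"
```

```text
3.4 [ 0.63262984 -0.04799254  0.0957378 ] -103.06333963960007 [ 0.22215412  0.37634772 -0.03228025]
1 [0.004, 0.0] 0.0
2 [0.01, 0.0] 0.0
3 [0.015, 0.0] 0.0
4 [0.022, -0.001] -5.3
5 [0.028, -0.002] -10.7
6 [0.034, -0.002] -16.0
7 [0.04, -0.001] -21.3
8 [0.046, -0.0] -26.6
9 [0.051, 0.002] -32.0
10 [0.057, 0.004] -37.3
11 [0.062, 0.006] -42.6
12 [0.067, 0.01] -48.0
13 [0.072, 0.013] -53.3
14 [0.076, 0.017] -58.6
15 [0.08, 0.021] -64.0
16 [0.084, 0.026] -69.3
17 [0.087, 0.031] -74.6
18 [0.09, 0.036] -79.9
19 [0.092, 0.042] -85.3
20 [0.094, 0.048] -90.6
21 [0.095, 0.054] -95.9
```

View pics/s2.png

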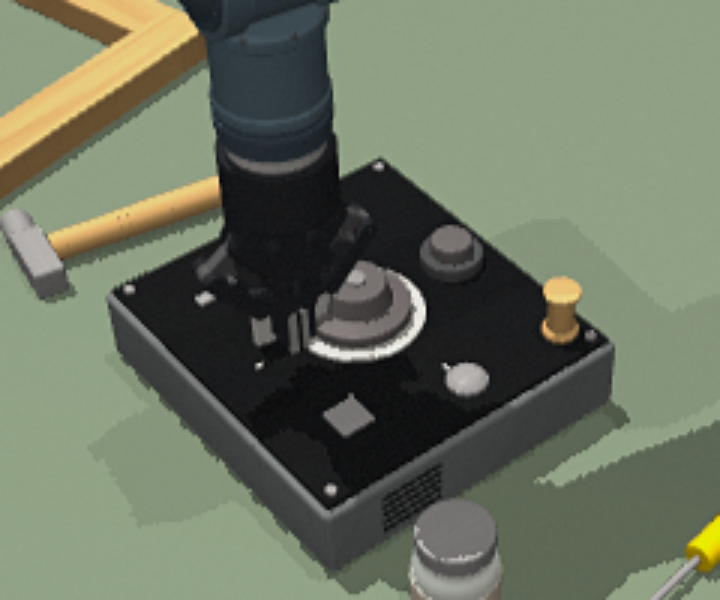

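The fingertips stand beside the tab at about (300,330), without touching it. Pushing now.

Emit:
play_rows --pt "0.004 0 0 0 1" --pt "0.008 0 0 0 1" --pt "0.012 0 0 0 1" --pt "0.015 0 0 0 1" --pt "0.018 0 0 2.5 1" --pt "0.022 -0.001 0 5.3 1" --pt "0.028 -0.002 0 10.7 1" --pt "0.034 -0.002 0 16 1" --pt "0.04 -0.001 0 21.3 1" --pt "0.046 0 0 26.6 1" --pt "0.051 0.002 0 32 1" --pt "0.057 0.004 0 37.3 1" --pt "0.062 0.006 0 42.6 1" --pt "0.067 0.01 0 48 1" --pt "0.072 0.013 0 53.3 1" --pt "0.076 0.017 0 58.6 1" --pt "0.076 0.017 0 58.6 1"

```text
t: 5.58
eef_pos: [0.5993, -0.1183, 0.0957]
tcp_rot: [-0.16, 0.987, 0.0, 0.0]
wrist_force: [1.5, 0.9, -0.9]
gripper_width: 0.003
finger_force: 0.7
```

```bash
python3 -c "
from h import *
s=read_state();print(s['t'],s['eef_pos'],psi(s),s['wrist_force'],pose(-71.6,.015))
for i in range(1,8):
  th=-71.6-32*i/7
  print(i,rel(pose(th,.015),s)[:2].round(3).tolist(), round(71.6+th,1))
im=get_image('top');cv2.imwrite('pics/s3.png',cv2.resize(im['color'][150:330,290:480,::-1],None,fx=3,fy=3))"
```

```text
5.575 [ 0.59934366 -0.11828884  0.09574993] -161.5603940881394 [ 1.53081167  0.91152239 -0.92460818] [ 0.59880338 -0.11859558  0.095     ]
1 [0.006, -0.001] -4.6
2 [0.011, -0.002] -9.1
3 [0.016, -0.002] -13.7
4 [0.021, -0.002] -18.3
5 [0.026, -0.001] -22.9
6 [0.031, -0.0] -27.4
7 [0.036, 0.001] -32.0
```

View pics/s3.png

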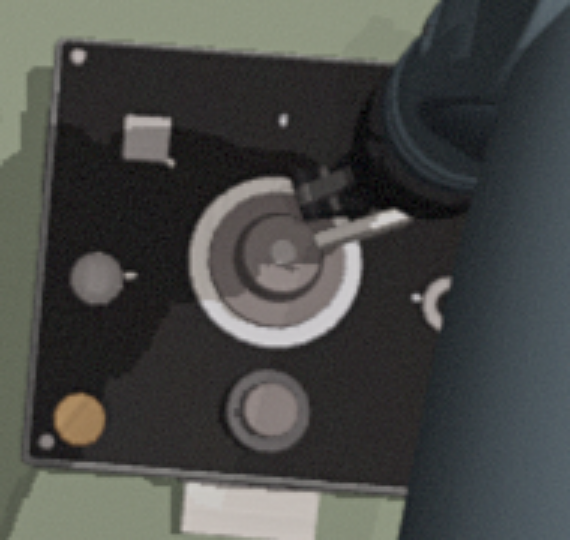

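The tab, from about (320,242) to (405,213), is now at roughly -71°, as planned. I'll push the remaining 32°, then back off and lift.

Emit:
play_rows --pt "0.006 -0.001 0 4.6 1" --pt "0.011 -0.002 0 9.1 1" --pt "0.016 -0.002 0 13.7 1" --pt "0.021 -0.002 0 18.3 1" --pt "0.026 -0.001 0 22.9 1" --pt "0.031 0 0 27.4 1" --pt "0.034 0.0005 0 30 1" --pt "0.036 0.001 0 32 1" --pt "0.036 0.001 0 32 1" --pt "0.036 0.001 0 32 1"

```text
t: 6.88
eef_pos: [0.565, -0.1285, 0.0958]
tcp_rot: [0.118, 0.993, 0.0, 0.0]
wrist_force: [2.4, 0.7, -1.7]
gripper_width: -0.002
finger_force: 1.2
```

```bash
python3 -c "
from h import *
s=read_state();print(s['t'],s['eef_pos'],psi(s),s['wrist_force'],s['joints'])
print(rel(pose(-103.6,.03),s), rel([.4771,-.0595,.2],s))
im=get_image('scene');cv2.imwrite('pics/s4.png',cv2.resize(im['color'][120:320,160:400,::-1],None,fx=3,fy=3))"
```

```text
6.875 [ 0.56495642 -0.12851668  0.09579341] 166.44284886625593 [ 2.4280131   0.7423046  -1.70984682] [-3.33222046e-01  4.58285831e-01 -1.55871797e-01  9.56198801e-01
  1.41362567e-04 -9.66051129e-02]
[-0.015   0.0002  0.0008] [ 0.1015  0.0465 -0.1042]
```

View pics/s4.png

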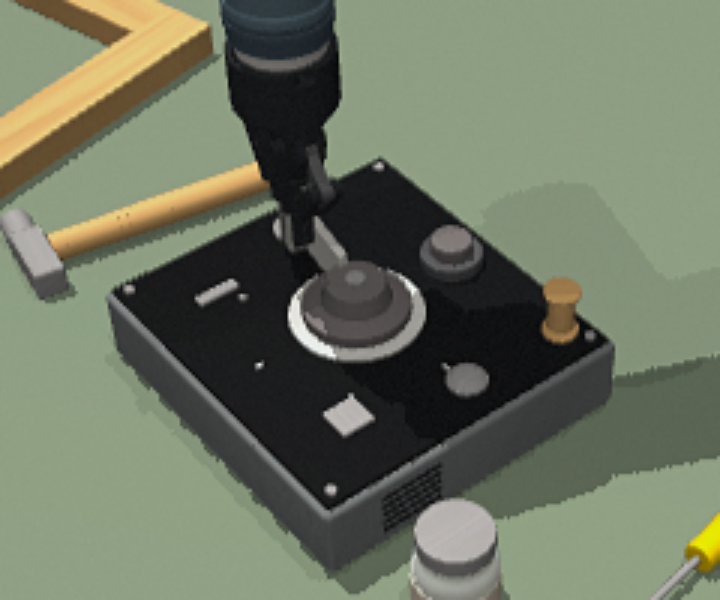

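The tab points at the ring (about (290,230)), which the fingers partly hide. I'll back off, lift and swing left so the top camera can see.

Emit:
play_rows --pt "-0.006 0 0 0 1" --pt "-0.015 0 0 0 1" --pt "-0.015 0 -0.03 0 1" --pt "-0.015 0 -0.075 0 1" --pt "-0.015 0 -0.12 0 1" --pt "0 0.05 -0.12 0 1" --pt "0.02 0.1 -0.12 0 1" --pt "0.03 0.15 -0.12 0 1" --pt "0.04 0.2 -0.12 0 1" --pt "0.05 0.25 -0.12 0 1" --pt "0.05 0.3 -0.12 0 1" --pt "0.05 0.3 -0.12 0 1"

```text
t: 8.43
eef_pos: [0.587, 0.1779, 0.2152]
tcp_rot: [0.116, 0.993, 0.0, -0.0]
wrist_force: [1.3, -0.8, 0.4]
gripper_width: 0.001
finger_force: 0.0
```

```bash
python3 -c "
from h import *
s=read_state();print(s['t'],s['eef_pos'],psi(s))
print(rel([.4771,-.0595,.13],s))
im=get_image('top');cv2.imwrite('pics/s5.png',cv2.resize(im['color'][150:330,290:480,::-1],None,fx=3,fy=3))"
```

```text
8.425 [0.58700394 0.1778988  0.21518963] 166.67312985088932
[ 0.0522 -0.2563  0.0852]
```

View pics/s5.png

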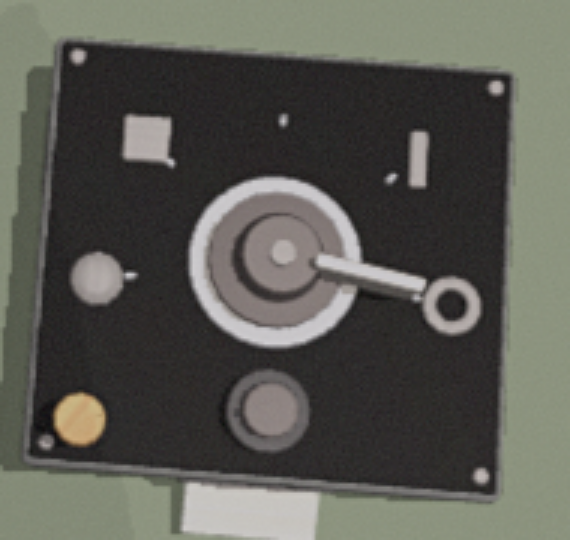

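The tab runs from about (320,261) to (423,286), straight at the ring at (451,305), so the dial is set. Next I'll move over the button at (269,408).

Emit:
play_rows --pt "0.01 -0.05 0 0 1" --pt "0.02 -0.1 0 0 1" --pt "0.03 -0.15 0 0 1" --pt "0.04 -0.2 0 0 1" --pt "0.0522 -0.24 0 0 1" --pt "0.0522 -0.2563 0.02 0 1" --pt "0.0522 -0.2563 0.06 0 1" --pt "0.0522 -0.2563 0.09 0 1" --pt "0.0522 -0.2563 0.11 0 1" --pt "0.0522 -0.2563 0.115 0 1" --pt "0.0522 -0.2563 0.115 0 1"

```text
t: 9.85
eef_pos: [0.4755, -0.0628, 0.101]
tcp_rot: [0.119, 0.993, -0.0, -0.0]
wrist_force: [-0.4, -0.6, -0.3]
gripper_width: 0.002
finger_force: 0.0
```

```bash
python3 -c "
from h import *
s=read_state();print(s['t'],s['eef_pos'],s['wrist_force'],rel([.4771,-.0595,.07],s))
im=get_image('scene');cv2.imwrite('pics/s6.png',cv2.resize(im['color'][150:270,240:400,::-1],None,fx=4,fy=4))"
```

```text
9.85 [ 0.47545235 -0.06275316  0.10101268] [-0.43871975 -0.6428628  -0.27037908] [-0.0008  0.0036  0.031 ]
```

View pics/s6.png

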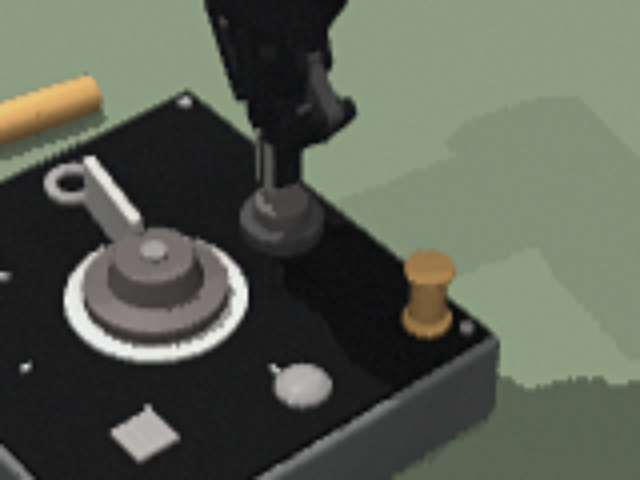

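The fingertips hover just above the button at (283,195), with the reel clear. Correcting 3.6 mm and pressing in small steps.

Emit:
play_rows --pt "-0.001 0.0036 0 0 1" --pt "-0.001 0.0036 0.002 0 1" --pt "-0.001 0.0036 0.004 0 1" --pt "-0.001 0.0036 0.006 0 1" --pt "-0.001 0.0036 0.008 0 1" --pt "-0.001 0.0036 0.01 0 1" --pt "-0.001 0.0036 0.012 0 1" --pt "-0.001 0.0036 0.012 0 1"

```text
t: 10.9
eef_pos: [0.4774, -0.0588, 0.0887]
tcp_rot: [0.118, 0.993, 0.0, -0.0]
wrist_force: [-1.7, 0.6, 4.0]
gripper_width: 0.002
finger_force: 1.8
```

Emit:
play_rows --pt "0 0 0.0015 0 1" --pt "0 0 0.003 0 1" --pt "0 0 0.004 0 1" --pt "0 0 0.004 0 1"

```text
t: 11.4
eef_pos: [0.4775, -0.0588, 0.0859]
tcp_rot: [0.118, 0.993, -0.0, 0.0]
wrist_force: [-5.0, 1.2, 14.7]
gripper_width: -0.001
finger_force: 7.3
```

```bash
python3 -c "
from h import *
im=get_image('scene');cv2.imwrite('pics/s7.png',cv2.resize(im['color'][150:270,240:400,::-1],None,fx=4,fy=4))"
```

```text
(no output)
```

View pics/s7.png

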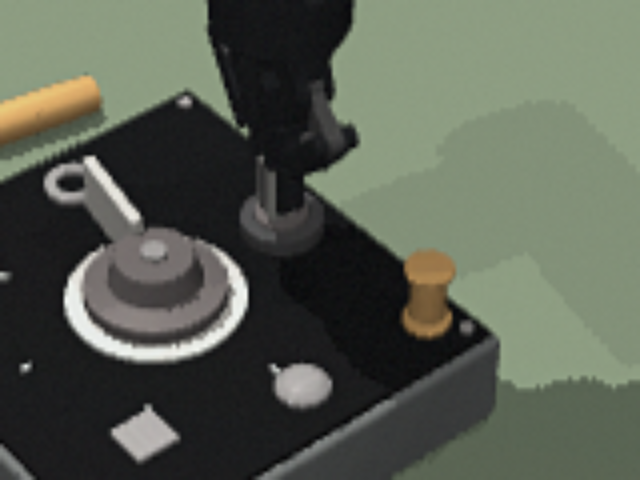

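The button at (283,213) is down flush with its collar, and 14.7 N is well past the 5 N that holds it fully down. Releasing slowly and moving clear.

Emit:
play_rows --pt "0 0 -0.004 0 1" --pt "0 0 -0.01 0 1" --pt "0 0 -0.03 0 1" --pt "0 0 -0.08 0 1" --pt "0 0 -0.13 0 1" --pt "0.01 0.05 -0.13 0 1" --pt "0.01 0.1 -0.13 0 1" --pt "0.01 0.15 -0.13 0 1" --pt "0 0.2 -0.13 0 1" --pt "0 0.25 -0.13 0 1" --pt "0 0.25 -0.13 0 1" --pt "0 0.25 -0.13 0 1"

```text
t: 12.95
eef_pos: [0.5359, 0.1837, 0.2142]
tcp_rot: [0.118, 0.993, -0.001, -0.0]
wrist_force: [-0.8, -0.4, 0.7]
gripper_width: -0.002
finger_force: 0.0
```

```bash
python3 -c "
from h import *
s=read_state();print(s['t'],s['eef_pos'],s['wrist_force'],s['dq'].round(3))
im=get_image('scene');cv2.imwrite('pics/s8.png',cv2.resize(im['color'][120:350,150:440,::-1],None,fx=2.5,fy=2.5))"
```

```text
12.95 [0.53593518 0.18371965 0.2141988 ] [-0.75963154 -0.38695136  0.70334617] [-0.024 -0.015 -0.014  0.002  0.002 -0.002]
```

View pics/s8.png

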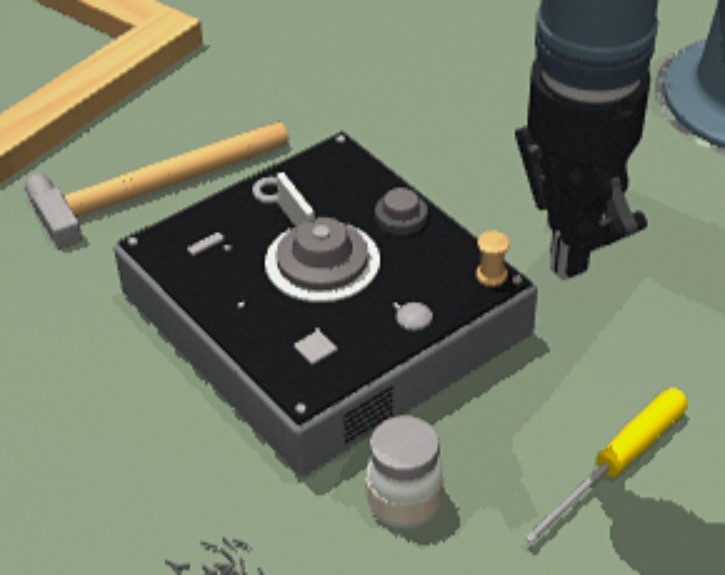

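The button at (402,200) is back up, the tab points at the ring at (265,190), the loose things are undisturbed and the arm is clear.

```bash
python3 -c "
from h import *
print(job_done())"
```

```text
the job is handed in; nothing more can be done
None
```

I turned the tab to point at the sample ring, then pressed the feed button fully down. It came back up, the arm moved clear with the loose things where they were, and I handed the job in at about 13 s; no verdict was returned.

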